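Ready a safe door for hanging

TASK

This safe door is to be hung again: push on a spoke of its three-spoked handle and turn it clockwise until it meets its stop and the bolts are drawn fully in, and push the brass keyhole cover round by its stud until it is centred over the keyhole. Push lightly with a fingertip, without gripping or forcing anything, without shifting the door on its battens, and leave everything else lying where it is.

Things in the scene. Friction and masses are not known exactly. Their poses are not given: they have to be found in the camera images.
- door: Grey safe door, 280 (x) x 320 (y) x 45 mm, 8 kg, lying loose, face up on two 40 mm battens: face 85 mm above the bench. Origin: centre of its underside, 45 mm below the face. Its x axis points away from the robot at yaw 0 (yaw within 0.4 rad), y left, z up. Bolts come out of its -y edge, hinge knuckles are on the +y edge. Handle axis at x 0, y -60 mm; keyhole plate at y +85 mm.
- handle (a joint): Angle of the three-spoked handle in rad. 0: against its stop, bolts fully drawn in. Grows anticlockwise seen from above as the bolts come out (up to 1.6); turning it clockwise draws them in. Starts between 0.9 and 1.5. Stiff: friction of about 0.35 N m plus damping 0.25 N m s/rad, and it stays where it is left.
- spokes: The handle's three round steel spokes, 12 mm thick, 120 degrees apart, all level, centre line 48 mm above the door's face, with clear space under them. Origin: on the handle's axis, at the height of the spokes' centre line. Its x axis points along spoke 1. The hub between the spokes is 42 mm across and rises 18 mm above this origin. Bare spoke runs from 21 to 72 mm from the axis.
- ball1 (a point): Centre of the 20 mm black ball at the end of spoke 1, 82 mm from the handle's axis and 48 mm above the face. With the handle at 0 this spoke points along the door's +x.
- ball2 (a point): The same on spoke 2, 120 degrees anticlockwise (seen from above) of spoke 1.
- ball3 (a point): The same on spoke 3, 240 degrees anticlockwise of spoke 1.
- bolts (a joint): How far the three round steel bolts, 22 mm thick, stand out of the door's edge, in m: 0 is fully drawn in (ends flush with the edge), about 0.027 fully out. Geared to the handle: 18 mm per rad.
- keyhole (a point): Middle of the keyhole, on the brass keyhole plate (82 x 36 mm, 3 mm thick) fixed to the door's face; this point is 3 mm above the face. The hole is black, 9 mm wide and 20 mm long along the door's x.
- cover_pivot (a point): Pivot of the brass keyhole cover, 33 mm beyond the keyhole along the door's +x, 6 mm above the door's face.
- cover (a joint): Angle of the keyhole cover in rad. 0: it lies straight over the keyhole (pointing from the pivot along the door's -x). Grows clockwise seen from above, as the cover swings out to the door's +y side. Starts between 0.8 and 2.3, turns from -1.0 to 2.6 with no stop or detent over the keyhole; light friction (0.045 N m, about 1 N at the stud); stays where it is left.
- flap: The brass cover itself: a flat 5 mm thick tongue, its underside 4.5 mm and its top 9.5 mm above the door's face, 57 mm long from the pivot, widest (27 mm) 33 mm from the pivot. Origin at the pivot, half-way through its thickness; the tongue runs along its -x axis.
- flap_middle (a point): Middle of the cover's widest part, 33 mm from the pivot; it lies above the middle of the keyhole when the cover is shut.
- stud (a point): Middle of the cover's upright round thumb stud, 10 mm thick and 14 mm tall, 50 mm from the pivot; the stud stands on the cover from 9.5 to 23.5 mm above the door's face, and this point is 16.5 mm above the face.
- rim_cylinder: Bystander: brass rim-lock cylinder standing on the door's face beyond the handle; 35 mm across, 34 mm tall. Origin at the centre of its underside.
- key: Bystander: flat steel key lying on the door's face at its near edge, 67 mm long, 4 mm thick. Origin on its underside.
- padlock: Bystander: brass padlock lying on the bench beside the door's hinge edge, body 42 x 40 mm, 20 mm high. Origin at the centre of the body's underside.
- euro_cylinder: Bystander: brass profile cylinder, 60 mm long, 33 mm wide, 17 mm high, lying on the bench beside the door's hinge edge. Origin on its underside.
- screwdriver: Bystander: red-handled screwdriver, 200 mm long, lying on the bench beyond the bolt ends. Origin on its underside.
- file: Bystander: flat file with a wooden handle, 235 mm long, lying on the bench beside the screwdriver, farther from the door. Origin on its underside.

How it is judged (in metres and radians):
At the end, for the whole second after the job is handed in: Handle within 0.07 rad of its stop and bolts within 2 mm of fully in; the middle of the cover within 6 mm of the middle of the keyhole (seen from above), at rest; the door within 12 mm and every bystander within 20 mm of where it began (value of joint handle below 0.07 rad and value of joint bolts below 0.002 m and horizontal distance between flap_middle and keyhole below 0.006 m and velocity of joint cover between -0.05 and 0.05 rad/s and distance of each of door, keyhole from where it was at the start of the episode below 0.012 m and linear speed of door below 0.01 m/s and distance of each of rim_cylinder, key, padlock, euro_cylinder, screwdriver, file from where it was at the start of the episode below 0.02 m); the robot touches nothing.
It fails at once if the door was lifted or shifted more than 12 mm (distance of any of door, keyhole from where it was at the start of the episode above 0.012 m).
It fails at once if the handle was forced or gripped hard (more than 40 N on the spokes) (contact force between the fingers and spokes above 40 N).
It fails at once if the keyhole cover was forced or gripped hard (more than 20 N) (contact force between the fingers and flap above 20 N).
It fails at once if a bystander was lifted, carried or pushed more than 20 mm (distance of any of rim_cylinder, key, padlock, euro_cylinder, screwdriver, file from where it was at the start of the episode above 0.02 m).
It also fails if it takes over 64 s, if anything falls off the work surface, if the arm or the gripper's body presses on something with over 40 N, if the wrist force passes 120 N, or if a joint passes its speed limit or range.

ROBOT

A 6-joint arm with a two-finger parallel gripper is mounted at the origin on the work surface. World frame = base frame: x ahead of the robot, y to its left, z up, the work surface at z = 0. Lengths are in m, angles in degrees, forces in N, time in s.
With the tool pointing down it reaches from about 0.275 to 0.825 m from the base axis. Payload 5.2 kg.
Tool frame: the origin (TCP) lies midway between the tips of the shut fingers; the grasp point (between the pads) lies 19 mm behind it; z points along the fingers, y is the line along which they close (so a half turn about z gives the same grasp; the last joint's range is limited). The gripper opens to 93 mm and grips with 3 to 60 N. Pads are 15 mm wide; open, the fingers measure 128 mm over their backs; the gripper's body (75 mm by 188 mm) begins 65 mm behind the grasp point.
Start: joints at [54.901, 14.817, 87.949, -0, 77.235, -11.62], TCP at [0.219, 0.504, 0.219] pointing down, gripper open.
Joint ranges: [-179.93, 179.93], [-52.35, 119.4], [10.71, 147.94], [-69.91, 249.91], [12.55, 155.21], [-178.61, 178.61]. Speed limits (degrees/s): [147.25, 147.25, 180, 180, 180, 180].

INTERFACE

Orientations are given as a 3x3 rotation matrix whose columns are the frame's x, y, z axes.
In Python, from plant import robot, imaging, nets gives the robot as it stands.
- The arm moves only by the tool jog_arm, never from a script. Its argument "targets" is a list of rows, each a list of 7 numbers: the shift along the tool's x, y, z each as a share of 0.02 m, from -1 to 1, then the turn, a rotation vector about the tool's x, y, z each as a share of 0.12 rad, from -1 to 1, then the gripper command: -1 is shut, 1 is fully open, values between are in proportion. In form: [[tx, ty, tz, wx, wy, wz, fingers], ...]. A call has 1 to 10 rows; each row shifts and turns the commanded pose from where the row before left it, along the tool's axes as they then stand; what a row does not reach is not made up. A row lasts 1/10 s, in which the tool goes at most 50 mm and 8.59 degrees, less where a joint would pass 70% of its speed; a pose out of reach is approached as far as the arm can. A call with a number of a shift or a turn outside -1 to 1 is refused whole. A call with a gripper value outside its range is refused whole. The fingers move at their own pace and stop on an object; "force" is the grip in N (left out, the last holds). Time passes only in rows, so rows that do not move let the fingers close. It gives the time, the measured TCP pose, the force, the opening and the grip force at its end, in the units of the state.
- robot.get_obs(): the state, without advancing time (a new reading comes with each control period).
- imaging.grab_frame(name): name is "side" or "top"; returns (picture, depth): 384x512x3 uint8, blue, green, red; 384x512 float32, m along the optical axis (not along the pixel's ray), 0 where there is no reading.
- imaging.get_calibration(name): a dict with "camera_matrix" (3x3 intrinsics, pixels), "dist" ([k1, k2, p1, p2, k3] as OpenCV has them; the pictures are not rectified), "R" (3x3) and "t" (3): a world point X has camera coordinates R X + t. Camera axes: x right, y down, z forward; pixel columns grow to the right and rows downward; lengths in m; the calibration is good to about 2 mm. A picture is of the moment at which its call begins. get_calibration takes no time and is no camera call.
- robot.hand_in(): hands the job in; it is judged then, once.
Trained networks look in the newest picture that a camera, given by its name, has taken for a name from the list of things; names that differ only in an ending like _2 or _b are one class to them, and where a whole thing is asked for, a point or a joint stands for the part that bears it (a point fixed in the world has none). Each returns a list of dicts, best first, with "conf" (0 to 1); they miss things now and then, are a little off and sometimes report something else, mostly with a low value. They report only what shows in the picture. A call takes as long as a camera call.
- nets.spot_in(camera, target): "position" ([column, row] in pixels, amid what is visible of it).
- nets.silhouettes(camera, target): "mask" (384x512 bool, what is visible of it) and "position" ([column, row] in pixels, amid what is visible of it).
- nets.place_of(camera, target): "position" ([column, row] in pixels: a listed point, or the origin of a listed thing).
The state is a dict: "time_s": time; "joint_positions": joint angles; "dq": joint speeds; "effort": joint torques, N m; "ee_pos": TCP position; "tcp_rot": TCP orientation; "wrist_force": force on the tool from outside, world axes, zero at the start; "torque": the same for the moment, N m; "width": finger opening in m; "grasp_force": force on a finger pad.
Only numpy, scipy, OpenCV 4.12 (cv2) and the standard library are available. Lean on these libraries where they do the work, as an engineer would, in place of code of your own. Each camera call takes 0.05 s, during which the arm holds its last target. There are 200 camera calls.

## Working session

There is one attempt and no reset: what is moved stays moved. The work goes in short steps, Python scripts to look and compute and a tool call to move; the robot and the scene stay as the last step left them, time stands still between calls to the robot, and variables do not carry over. Pictures are saved under pics/ and viewed, at most 10 in all, crops included, and the job is handed in when it is done.

Besides the shell and the picture viewer there is one more tool, called after "Call:" in YAML: its name, and indented under it one key for each argument. jog_arm: Moves the arm, as the interface text tells. Its arguments: {"type":"object","properties":{"targets":{"type":"array"},"force":{"type":"number"}},"required":["targets"]}

```bash
mkdir -p pics
cat > h.py <<'E'
import numpy as np, cv2
from plant import robot, imaging, nets
def ray(cam,px,z):
    c=imaging.get_calibration(cam);K=np.array(c["camera_matrix"]);R=np.array(c["R"]);t=np.array(c["t"])
    u=cv2.undistortPoints(np.array([[px]],float),K,np.array(c["dist"]))[0,0]
    d=R.T@np.array([u[0],u[1],1]);o=-R.T@t
    return o+d*(z-o[2])/d[2]
E
python3 - <<'E'
from h import *
for c in("top","side"):
    p,d=imaging.grab_frame(c);cv2.imwrite(f"pics/{c}0.png",p)
    k=imaging.get_calibration(c);print(c,-np.array(k["R"]).T@np.array(k["t"]))
    for n,z in dict(ball1=.133,ball2=.133,ball3=.133,spokes=.133,keyhole=.088,cover_pivot=.091,flap_middle=.094,stud=.1015,rim_cylinder=.085,key=.085,door=.04).items():
        for r in nets.place_of(c,n)[:3]: print(c,n,np.round(r["position"]),round(r["conf"],2),ray(c,r["position"],z)[:2].round(4))
o=robot.get_obs();print(o["ee_pos"],o["tcp_rot"],o["time_s"],o["width"])
E
```

```text
top [0.33577403 0.00493756 1.11535031]
top ball1 [323. 218.] 0.88 [ 0.4789 -0.1229]
top ball1 [298. 151.] 0.86 [ 0.6184 -0.0738]
top ball1 [371. 169.] 0.78 [ 0.5814 -0.2244]
top ball2 [323. 218.] 0.88 [ 0.4789 -0.1229]
top ball2 [298. 151.] 0.86 [ 0.6184 -0.0738]
top ball2 [371. 169.] 0.78 [ 0.5814 -0.2244]
top ball3 [323. 218.] 0.88 [ 0.4789 -0.1229]
top ball3 [298. 151.] 0.86 [ 0.6184 -0.0738]
top ball3 [371. 169.] 0.78 [ 0.5814 -0.2244]
top spokes [330. 182.] 0.59 [ 0.5525 -0.1384]
top keyhole [261. 172.] 0.96 [0.5831 0.0026]
top keyhole [424. 222.] 0.54 [ 0.4773 -0.3442]
top cover_pivot [264. 159.] 0.81 [ 0.6121 -0.0034]
top cover_pivot [398. 198.] 0.39 [ 0.5295 -0.2881]
top flap_middle [256. 150.] 0.67 [0.6301 0.0128]
top flap_middle [257. 229.] 0.62 [0.4607 0.0113]
top flap_middle [371. 169.] 0.53 [ 0.5913 -0.2322]
top stud [243. 141.] 0.62 [0.6496 0.0412]
top rim_cylinder [299. 186.] 0.69 [ 0.5545 -0.0786]
top rim_cylinder [291. 132.] 0.5 [ 0.6759 -0.063 ]
top key [296. 185.] 0.71 [ 0.5573 -0.0731]
top key [254. 228.] 0.63 [0.4638 0.0166]
top door [298. 184.] 0.84 [ 0.5688 -0.
[... 622 characters left out ...]
0.9 [0.583  0.0205]
side cover_pivot [274. 191.] 0.97 [ 0.6029 -0.0009]
side flap_middle [277. 183.] 0.42 [0.6246 0.024 ]
side stud [282. 177.] 0.54 [0.6422 0.0349]
side rim_cylinder [314. 199.] 0.58 [ 0.6743 -0.0619]
side rim_cylinder [246. 218.] 0.29 [ 0.501  -0.0654]
side key [317. 347.] 0.73 [ 0.4428 -0.4331]
side key [213. 206.] 0.6 [0.4557 0.009 ]
side key [324. 312.] 0.22 [ 0.4946 -0.3746]
side door [275. 232.] 0.89 [ 0.5618 -0.083 ]
side door [262. 192.] 0.37 [0.6183 0.086 ]
[0.21911201 0.50446627 0.21865933] [[-9.17191413e-01  3.98446875e-01  3.67394340e-07]
 [ 3.98446875e-01  9.17191413e-01 -2.13364204e-05]
 [-8.83840097e-06 -1.94231944e-05 -1.00000000e+00]] 1.2 0.09280383507098373
```

View pics/top0.png

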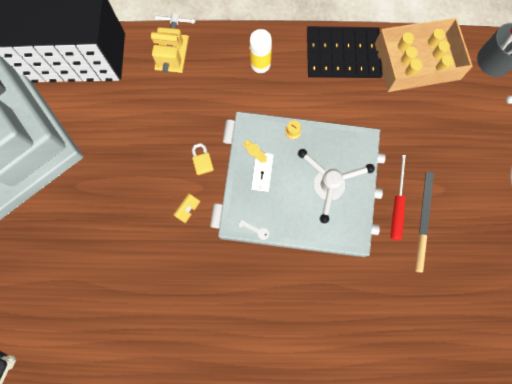

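View pics/side0.png

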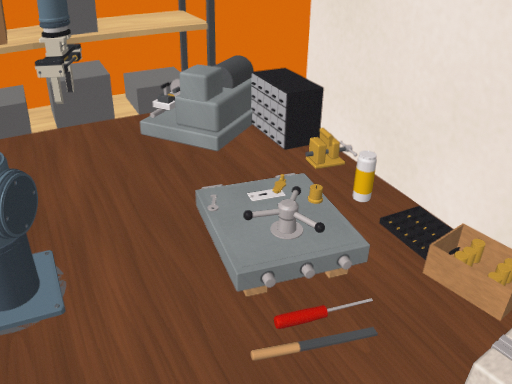

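The top view shows the door at yaw about -0.11 rad. The balls are at (298,151), (371,169) and (323,218), with the hub at (332,182). The ball at (298,151) is on spoke 1, so the handle is at about 0.95 rad. The cover runs from its pivot (264,159) to its stud near (247,143), so it is at about 2.1 rad. The keyhole is at (261,174). The side view agrees.

I'll move over the gap behind spoke 1.

Call:
jog_arm:
  targets:
    - [-1, -0.72, 0, 0, 0, 0, -1]
    - [-1, -0.72, 0, 0, 0, 0, -1]
    - [-1, -0.72, 0, 0, 0, 0, -1]
    - [-1, -0.72, 0, 0, 0, 0, -1]
    - [-1, -0.72, 0, 0, 0, 0, -1]
    - [-1, -0.72, 0, 0, 0, 0, -1]
    - [-1, -0.72, 0, 0, 0, 0, -1]
    - [-1, -0.72, 0, 0, 0, 0, -1]
    - [-1, -0.72, 0, 0, 0, 0, -1]
    - [-1, -0.72, 0, 0, 0, 0, -1]
  force: 10

```text
time_s: 2.2
ee_pos: [0.3456, 0.2918, 0.2188]
tcp_rot: [[-0.917, 0.398, 0.0], [0.398, 0.917, 0.0], [-0.0, 0.0, -1.0]]
wrist_force: [0.1, 0.7, 0.3]
width: 0.0176
grasp_force: 0.0
```

Call:
jog_arm:
  targets:
    - [-1, -0.72, 0, 0, 0, 0, -1]
    - [-1, -0.72, 0, 0, 0, 0, -1]
    - [-1, -0.72, 0, 0, 0, 0, -1]
    - [-1, -0.72, 0, 0, 0, 0, -1]
    - [-1, -0.72, 0, 0, 0, 0, -1]
    - [-1, -0.72, 0, 0, 0, 0, -1]
    - [-1, -0.72, 0, 0, 0, 0, -1]
    - [-1, -0.72, 0, 0, 0, 0, -1]
    - [-1, -0.72, 0, 0, 0, 0, -1]
    - [-1, -0.72, 0, 0, 0, 0, -1]

```text
time_s: 3.2
ee_pos: [0.4717, 0.08, 0.2188]
tcp_rot: [[-0.917, 0.399, 0.0], [0.399, 0.917, 0.0], [-0.0, 0.0, -1.0]]
wrist_force: [-0.1, 0.4, -1.2]
width: 0.0003
grasp_force: 0.0
```

Call:
jog_arm:
  targets:
    - [-1, -0.72, 0, 0, 0, 0, -1]
    - [-1, -0.72, 0, 0, 0, 0, -1]
    - [-1, -0.72, 0, 0, 0, 0, -1]
    - [-1, -0.72, 0, 0, 0, 0, -1]
    - [-1, -0.72, 0, 0, 0, 0, -1]
    - [-1, -0.72, 0, 0, 0, 0, -1]
    - [-1, -0.72, 0, 0, 0, 0, -1]
    - [-0.8, -0.72, 0, 0, 0, 0, -1]
    - [0, 0, 0, 0, 0, 0.9, -1]
    - [0, 0, 0, 0, 0, 0.9, -1]

```text
time_s: 4.2
ee_pos: [0.5686, -0.0879, 0.2183]
tcp_rot: [[-0.807, 0.59, -0.001], [0.59, 0.807, 0.0], [0.001, -0.0, -1.0]]
wrist_force: [-0.3, 0.5, -0.5]
width: 0.0008
grasp_force: 0.0
```

Call:
jog_arm:
  targets:
    - [0, 0, 0, 0, 0, 0.9, -1]
    - [0, 0, 0, 0, 0, 0, -1]
    - [0, 0, 0, 0, 0, 0, -1]

```text
time_s: 4.5
ee_pos: [0.5684, -0.087, 0.2187]
tcp_rot: [[-0.745, 0.668, -0.0], [0.668, 0.745, -0.0], [0.0, -0.0, -1.0]]
wrist_force: [0.6, 0.3, -0.1]
width: 0.0002
grasp_force: 0.0
```

Call:
jog_arm:
  targets:
    - [0, 0, 0.8, 0, 0, 0, -1]
    - [0, 0, 0.8, 0, 0, 0, -1]
    - [0, 0, 0.8, 0, 0, 0, -1]
    - [0, 0, 0.6, 0, 0, 0, -1]
    - [0, 0, 0.5, 0, 0, 0, -1]
    - [0, 0, 0, 0, 0, 0, -1]

```text
time_s: 5.1
ee_pos: [0.5676, -0.0866, 0.1472]
tcp_rot: [[-0.743, 0.669, -0.002], [0.669, 0.743, 0.001], [0.002, -0.001, -1.0]]
wrist_force: [0.9, -0.0, -0.7]
width: 0.0002
grasp_force: 0.0
```

Run:
```python
from h import *
p,d=imaging.grab_frame("side");cv2.imwrite("pics/s1.png",cv2.resize(p[150:290,190:370],None,fx=4,fy=4,interpolation=cv2.INTER_CUBIC))
```

```text
(no output)
```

View pics/s1.png

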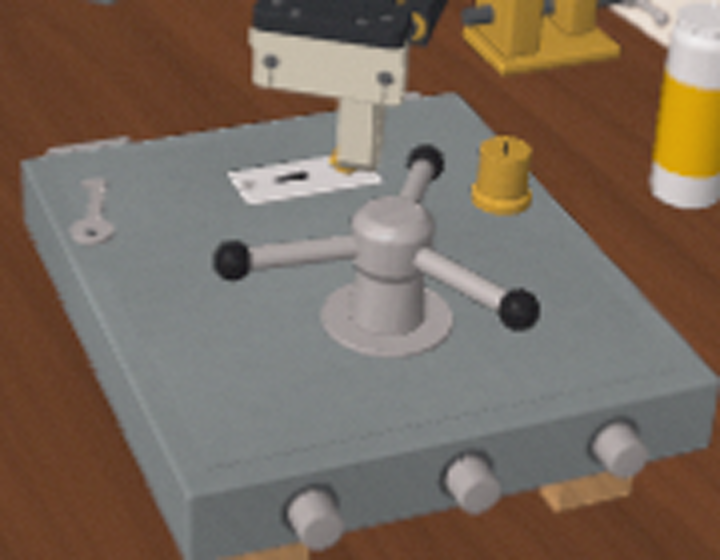

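The shut fingers are at crop (360,130), on the far side of spoke 1, whose ball is at (425,160). They are clear of the hub and the rim cylinder. I'll lower the tip and approach the spoke slowly.

Call:
jog_arm:
  targets:
    - [0, 0, 0.6, 0, 0, 0, -1]
    - [0, 0, 0.6, 0, 0, 0, -1]
    - [0, 0, 0.3, 0, 0, 0, -1]
    - [-0.2, 0, 0, 0, 0, 0, -1]
    - [-0.2, 0, 0, 0, 0, 0, -1]
    - [-0.1, 0, 0, 0, 0, 0, -1]
    - [0, 0, 0, 0, 0, 0, -1]

```text
time_s: 5.85
ee_pos: [0.5765, -0.0941, 0.1191]
tcp_rot: [[-0.742, 0.67, 0.001], [0.67, 0.742, -0.0], [-0.001, 0.0, -1.0]]
wrist_force: [0.7, 0.2, 0.4]
width: 0.0003
grasp_force: 0.0
```

Call:
jog_arm:
  targets:
    - [-0.1, 0, 0, 0, 0, 0, -1]
    - [-0.1, 0, 0, 0, 0, 0, -1]
    - [-0.1, 0, 0, 0, 0, 0, -1]

```text
time_s: 6.15
ee_pos: [0.5781, -0.0955, 0.1188]
tcp_rot: [[-0.743, 0.67, -0.005], [0.67, 0.743, 0.004], [0.006, -0.0, -1.0]]
wrist_force: [-7.8, 8.1, 8.3]
width: 0.0003
grasp_force: 5.9
```

Call:
jog_arm:
  targets:
    - [-0.09, 0.025, 0, 0, 0, 0.3, -1]
    - [-0.09, 0.025, 0, 0, 0, 0.3, -1]
    - [-0.09, 0.025, 0, 0, 0, 0.3, -1]
    - [-0.09, 0.025, 0, 0, 0, 0.3, -1]
    - [-0.09, 0.025, 0, 0, 0, 0.3, -1]
    - [-0.09, 0.025, 0, 0, 0, 0.3, -1]

```text
time_s: 6.75
ee_pos: [0.5869, -0.1007, 0.1188]
tcp_rot: [[-0.581, 0.814, -0.006], [0.814, 0.581, 0.004], [0.007, -0.002, -1.0]]
wrist_force: [-8.6, 7.2, 8.2]
width: 0.0006
grasp_force: 5.9
```

Call:
jog_arm:
  targets:
    - [-0.09, 0.025, 0, 0, 0, 0.3, -1]
    - [-0.09, 0.025, 0, 0, 0, 0.3, -1]
    - [-0.09, 0.025, 0, 0, 0, 0.3, -1]
    - [-0.09, 0.025, 0, 0, 0, 0.3, -1]
    - [-0.09, 0.025, 0, 0, 0, 0.3, -1]
    - [-0.09, 0.025, 0, 0, 0, 0.3, -1]

```text
time_s: 7.35
ee_pos: [0.5949, -0.1081, 0.1187]
tcp_rot: [[-0.393, 0.92, -0.006], [0.92, 0.393, 0.005], [0.007, -0.004, -1.0]]
wrist_force: [-7.5, 9.1, 7.0]
width: 0.0003
grasp_force: 5.9
```

Call:
jog_arm:
  targets:
    - [-0.09, 0.025, 0, 0, 0, 0.3, -1]
    - [-0.09, 0.025, 0, 0, 0, 0.3, -1]
    - [-0.09, 0.025, 0, 0, 0, 0.3, -1]
    - [-0.09, 0.025, 0, 0, 0, 0.3, -1]
    - [-0.09, 0.025, 0, 0, 0, 0.3, -1]
    - [-0.09, 0.025, 0, 0, 0, 0.3, -1]

```text
time_s: 7.95
ee_pos: [0.6013, -0.1169, 0.1185]
tcp_rot: [[-0.187, 0.982, -0.006], [0.982, 0.187, 0.006], [0.007, -0.005, -1.0]]
wrist_force: [-8.4, 10.6, 7.5]
width: 0.0004
grasp_force: 5.8
```

Call:
jog_arm:
  targets:
    - [-0.09, 0.025, 0, 0, 0, 0.3, -1]
    - [-0.09, 0.025, 0, 0, 0, 0.3, -1]
    - [-0.09, 0.025, 0, 0, 0, 0.3, -1]
    - [-0.09, 0.025, 0, 0, 0, 0.3, -1]
    - [-0.09, 0.025, 0, 0, 0, 0.3, -1]

```text
time_s: 8.45
ee_pos: [0.605, -0.1252, 0.1183]
tcp_rot: [[-0.008, 1.0, -0.006], [1.0, 0.008, 0.006], [0.007, -0.006, -1.0]]
wrist_force: [-5.6, 10.9, 5.3]
width: 0.0005
grasp_force: 5.6
```

Call:
jog_arm:
  targets:
    - [-0.06, 0.017, 0, 0, 0, 0.2, -1]
    - [-0.06, 0.017, 0, 0, 0, 0.2, -1]

```text
time_s: 8.65
ee_pos: [0.6058, -0.1276, 0.1182]
tcp_rot: [[0.04, 0.999, -0.005], [0.999, -0.04, 0.006], [0.006, -0.006, -1.0]]
wrist_force: [-5.9, 10.8, 4.8]
width: 0.0003
grasp_force: 5.2
```

Run:
```python
from h import *
for c in("side","top"):
    p,d=imaging.grab_frame(c)
    if c=="side": cv2.imwrite("pics/s2.png",cv2.resize(p[150:290,190:370],None,fx=4,fy=4,interpolation=cv2.INTER_CUBIC))
    for n,z in dict(ball1=.133,keyhole=.088).items():
        for r in nets.place_of(c,n)[:3]: print(c,n,np.round(r["position"]),round(r["conf"],2),ray(c,r["position"],z)[:2].round(4))
```

```text
side ball1 [325. 202.] 0.79 [ 0.6421 -0.1465]
side ball1 [255. 196.] 0.78 [ 0.5203 -0.0652]
side ball1 [284. 236.] 0.73 [ 0.5051 -0.2168]
side keyhole [263. 191.] 0.61 [0.5815 0.0141]
top keyhole [264. 172.] 0.58 [ 0.5844 -0.0038]
```

View pics/s2.png

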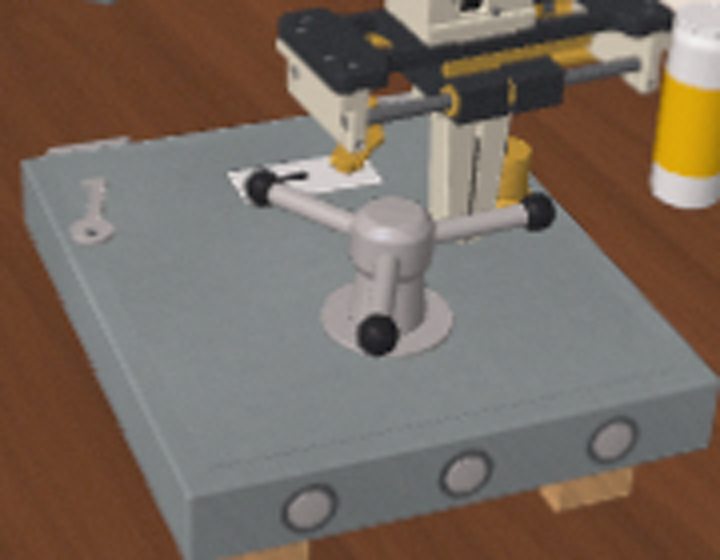

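The door has not moved and the bolts are almost flush. I'll continue gently to the stop.

Call:
jog_arm:
  targets:
    - [-0.06, 0.017, 0, 0, 0, 0.2, -1]
    - [-0.06, 0.017, 0, 0, 0, 0.2, -1]

```text
time_s: 9.15
ee_pos: [0.6064, -0.1298, 0.1182]
tcp_rot: [[0.087, 0.996, -0.005], [0.996, -0.087, 0.007], [0.006, -0.006, -1.0]]
wrist_force: [-6.4, 14.4, 6.1]
width: 0.0006
grasp_force: 6.6
```

Call:
jog_arm:
  targets:
    - [-0.06, 0.017, 0, 0, 0, 0.1, -1]

```text
time_s: 9.25
ee_pos: [0.6065, -0.1299, 0.1182]
tcp_rot: [[0.099, 0.995, -0.006], [0.995, -0.099, 0.009], [0.008, -0.007, -1.0]]
wrist_force: [-6.1, 17.2, 7.4]
width: 0.0003
grasp_force: 8.3
```

Call:
jog_arm:
  targets:
    - [-0.06, 0.0, 0, 0, 0, 0.1, -1]

```text
time_s: 9.35
ee_pos: [0.6066, -0.13, 0.1182]
tcp_rot: [[0.111, 0.994, -0.005], [0.994, -0.111, 0.011], [0.01, -0.006, -1.0]]
wrist_force: [-4.3, 21.5, 7.1]
width: 0.0006
grasp_force: 10.1
```

The handle has stopped: yaw is -6.3°, the position no longer changes and the force is rising. I'll back off, lift, and go over to the cover.

Call:
jog_arm:
  targets:
    - [0.4, 0, 0, 0, 0, 0, -1]
    - [0.4, 0, 0, 0, 0, 0, -1]
    - [0, 0, -0.8, 0, 0, 0, -1]
    - [0, 0, -0.8, 0, 0, 0, -1]
    - [0, 0, -0.8, 0, 0, 0, -1]
    - [0, 0, -0.8, 0, 0, 0, -1]
    - [0, 0, -0.8, 0, 0, 0, -1]
    - [0.9, 0.3, 0, 0, 0, 0, -1]
    - [0.9, 0.3, 0, 0, 0, 0, -1]
    - [0.9, 0.3, 0, 0, 0, 0, -1]

```text
time_s: 10.35
ee_pos: [0.6352, -0.0688, 0.1991]
tcp_rot: [[0.111, 0.994, 0.001], [0.994, -0.111, -0.001], [-0.001, 0.001, -1.0]]
wrist_force: [0.1, 0.2, -0.3]
width: 0.0003
grasp_force: 0.0
```

Call:
jog_arm:
  targets:
    - [0.9, 0.3, 0, 0, 0, 0, -1]
    - [0.9, 0.3, 0, 0, 0, 0, -1]
    - [0.9, 0.3, 0, 0, 0, 0, -1]
    - [0.9, 0.3, 0, 0, 0, 0, -1]
    - [0.9, 0.3, 0, 0, 0, 0, -1]
    - [0, 0, 0, 0, 0, 1, -1]
    - [0, 0, 0, 0, 0, 1, -1]
    - [0, 0, 0, 0, 0, 1, -1]
    - [0, 0, 0, 0, 0, 1, -1]
    - [0, 0, 0, 0, 0, 1, -1]

```text
time_s: 11.35
ee_pos: [0.6747, 0.0181, 0.1985]
tcp_rot: [[0.656, 0.755, -0.0], [0.755, -0.656, -0.0], [-0.0, -0.0, -1.0]]
wrist_force: [-0.3, 0.5, -0.3]
width: 0.0004
grasp_force: 0.0
```

Call:
jog_arm:
  targets:
    - [0, 0, 0, 0, 0, 1, -1]
    - [0, 0, 0, 0, 0, 1, -1]
    - [0, 0, 0, 0, 0, 1, -1]
    - [0, 0, 0, 0, 0, 1, -1]
    - [0, 0, 0, 0, 0, 1, -1]
    - [0, 0, 0, 0, 0, 1, -1]
    - [0, 0, 0, 0, 0, 1, -1]
    - [0, 0, 0, 0, 0, 1, -1]
    - [0, 0, 0, 0, 0, 1, -1]
    - [0, 0, 0, 0, 0, 1, -1]

```text
time_s: 12.35
ee_pos: [0.6748, 0.018, 0.1985]
tcp_rot: [[0.941, -0.338, -0.0], [-0.338, -0.941, -0.0], [-0.0, 0.0, -1.0]]
wrist_force: [-0.0, -0.3, -0.7]
width: 0.0002
grasp_force: 0.0
```

Call:
jog_arm:
  targets:
    - [0, 0, 0, 0, 0, 1, -1]
    - [0, 0, 0, 0, 0, 1, -1]
    - [0, 0, 0, 0, 0, 0.5, -1]
    - [0, 0, 0, 0, 0, 0, -1]
    - [0, 0, 0, 0, 0, 0, -1]

```text
time_s: 12.85
ee_pos: [0.6746, 0.0178, 0.1986]
tcp_rot: [[0.803, -0.596, -0.0], [-0.596, -0.803, -0.0], [-0.0, 0.0, -1.0]]
wrist_force: [-0.1, -0.5, -0.0]
width: 0.0003
grasp_force: 0.0
```

Run:
```python
from h import *
for c in("side","top"):
    p,d=imaging.grab_frame(c)
    if c=="side": cv2.imwrite("pics/s3.png",cv2.resize(p[150:250,210:350],None,fx=5,fy=5,interpolation=cv2.INTER_CUBIC))
    for n,z in dict(ball1=.133,keyhole=.088,cover_pivot=.091,stud=.1015).items():
        for r in nets.place_of(c,n)[:3]: print(c,n,np.round(r["position"]),round(r["conf"],2),ray(c,r["position"],z)[:2].round(4))
```

```text
side ball1 [256. 195.] 0.97 [ 0.5248 -0.0637]
side ball1 [281. 235.] 0.93 [ 0.5023 -0.2109]
side ball1 [324. 198.] 0.73 [ 0.6497 -0.1311]
side keyhole [264. 192.] 0.67 [0.5825 0.0111]
side keyhole [276. 188.] 0.55 [0.6155 0.0142]
side cover_pivot [277. 190.] 0.88 [0.6125 0.0022]
side stud [279. 178.] 0.67 [0.6337 0.0323]
top ball1 [293. 196.] 0.94 [ 0.5235 -0.0616]
top ball1 [365. 204.] 0.7 [ 0.5086 -0.2089]
top ball1 [334. 139.] 0.59 [ 0.6446 -0.1495]
top keyhole [263. 175.] 0.57 [ 0.5769 -0.0008]
top stud [331. 182.] 0.32 [ 0.5605 -0.1447]
```

View pics/s3.png

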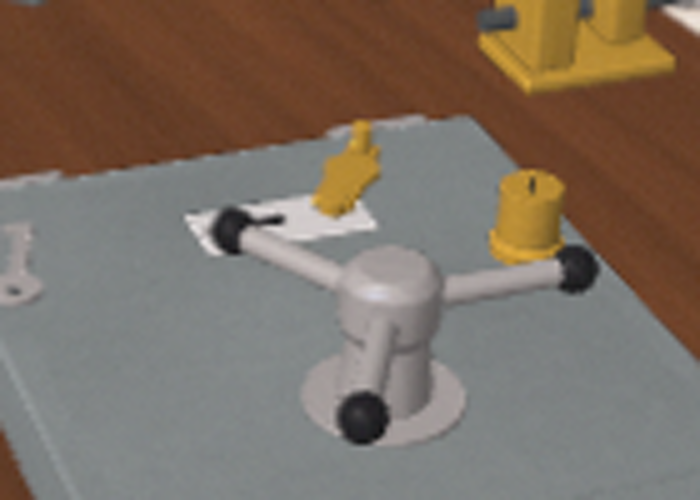

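Spoke 1 now points along the door's +x. In the crop the cover still points away, with its stud at about (360,135), i.e. about (0.643, 0.037). I'll descend beside it.

Call:
jog_arm:
  targets:
    - [0, 0, 1, 0, 0, 0, -1]
    - [0, 0, 1, 0, 0, 0, -1]
    - [0, 0, 1, 0, 0, 0, -1]
    - [0, 0, 1, 0, 0, 0, -1]
    - [0, 0, 0.4, 0, 0, 0, -1]
    - [0, 0, 0.35, 0, 0, 0, -1]
    - [0, 0, 0.15, 0, 0, 0, -1]
    - [0, 0, 0, 0, 0, 0, -1]

```text
time_s: 14.15
ee_pos: [0.6746, 0.0172, 0.101]
tcp_rot: [[0.802, -0.597, 0.0], [-0.597, -0.802, -0.0], [0.0, -0.0, -1.0]]
wrist_force: [0.2, -0.0, 0.6]
width: 0.0007
grasp_force: 0.0
```

Call:
jog_arm:
  targets:
    - [-0.25, 0, 0, 0, 0, 0, -1]
    - [-0.25, 0, 0, 0, 0, 0, -1]
    - [-0.25, 0, 0, 0, 0, 0, -1]
    - [-0.1, 0, 0, 0, 0, 0, -1]
    - [0, 0, 0, 0, 0, 0, -1]

```text
time_s: 14.65
ee_pos: [0.6605, 0.0278, 0.101]
tcp_rot: [[0.802, -0.597, 0.0], [-0.597, -0.802, -0.0], [0.0, -0.0, -1.0]]
wrist_force: [0.3, -0.1, 0.2]
width: 0.0002
grasp_force: 0.0
```

Call:
jog_arm:
  targets:
    - [-0.1, 0, 0, 0, 0, 0, -1]
    - [-0.1, 0, 0, 0, 0, 0, -1]
    - [-0.1, 0, 0, 0, 0, 0, -1]

```text
time_s: 14.95
ee_pos: [0.6563, 0.031, 0.1007]
tcp_rot: [[0.802, -0.597, 0.001], [-0.597, -0.802, -0.0], [0.001, -0.001, -1.0]]
wrist_force: [1.8, 0.1, -0.6]
width: 0.0005
grasp_force: 0.6
```

Call:
jog_arm:
  targets:
    - [-0.1, 0, 0, 0, 0, 0, -1]
    - [-0.1, 0, 0, 0, 0, 0, -1]

```text
time_s: 15.15
ee_pos: [0.6529, 0.0334, 0.1008]
tcp_rot: [[0.802, -0.597, 0.001], [-0.597, -0.802, -0.0], [0.001, -0.0, -1.0]]
wrist_force: [0.8, -0.5, -0.0]
width: 0.0003
grasp_force: 0.6
```

Call:
jog_arm:
  targets:
    - [-0.155, -0.04, 0, 0, 0, -0.5, -1]
    - [-0.155, -0.04, 0, 0, 0, -0.5, -1]
    - [-0.155, -0.04, 0, 0, 0, -0.5, -1]
    - [-0.155, -0.04, 0, 0, 0, -0.5, -1]
    - [-0.155, -0.04, 0, 0, 0, -0.5, -1]
    - [-0.155, -0.04, 0, 0, 0, -0.5, -1]
    - [-0.155, -0.04, 0, 0, 0, -0.5, -1]
    - [-0.155, -0.04, 0, 0, 0, -0.5, -1]
    - [-0.155, -0.04, 0, 0, 0, -0.5, -1]
    - [-0.155, -0.04, 0, 0, 0, -0.5, -1]

```text
time_s: 16.15
ee_pos: [0.627, 0.0519, 0.1007]
tcp_rot: [[0.999, -0.038, 0.0], [-0.038, -0.999, -0.0], [0.0, 0.0, -1.0]]
wrist_force: [1.4, -0.5, 0.0]
width: 0.0007
grasp_force: 0.5
```

Call:
jog_arm:
  targets:
    - [-0.155, -0.04, 0, 0, 0, -0.5, -1]
    - [-0.155, -0.04, 0, 0, 0, -0.5, -1]
    - [-0.155, -0.04, 0, 0, 0, -0.5, -1]
    - [-0.155, -0.04, 0, 0, 0, -0.5, -1]
    - [-0.155, -0.04, 0, 0, 0, -0.5, -1]
    - [-0.155, -0.04, 0, 0, 0, -0.5, -1]
    - [-0.155, -0.04, 0, 0, 0, -0.5, -1]
    - [-0.155, -0.04, 0, 0, 0, -0.5, -1]
    - [-0.155, -0.04, 0, 0, 0, -0.5, -1]
    - [-0.155, -0.04, 0, 0, 0, -0.5, -1]

```text
time_s: 17.15
ee_pos: [0.5953, 0.0527, 0.1007]
tcp_rot: [[0.846, 0.533, 0.0], [0.533, -0.846, 0.0], [0.0, -0.0, -1.0]]
wrist_force: [0.8, 0.9, -0.2]
width: 0.0007
grasp_force: 0.5
```

Run:
```python
from h import *
p,d=imaging.grab_frame("side");cv2.imwrite("pics/s4.png",cv2.resize(p[150:230,210:320],None,fx=6,fy=6,interpolation=cv2.INTER_CUBIC))
for n,z in dict(keyhole=.088,cover_pivot=.091,stud=.1015).items():
        for r in nets.place_of("side",n)[:2]: print(n,np.round(r["position"]),round(r["conf"],2),ray("side",r["position"],z)[:2].round(4))
```

```text
keyhole [262. 191.] 0.7 [0.5815 0.0172]
cover_pivot [275. 195.] 0.69 [ 0.5957 -0.0184]
stud [257. 181.] 0.57 [0.5802 0.0429]
stud [324. 317.] 0.38 [ 0.4782 -0.3975]
```

View pics/s4.png

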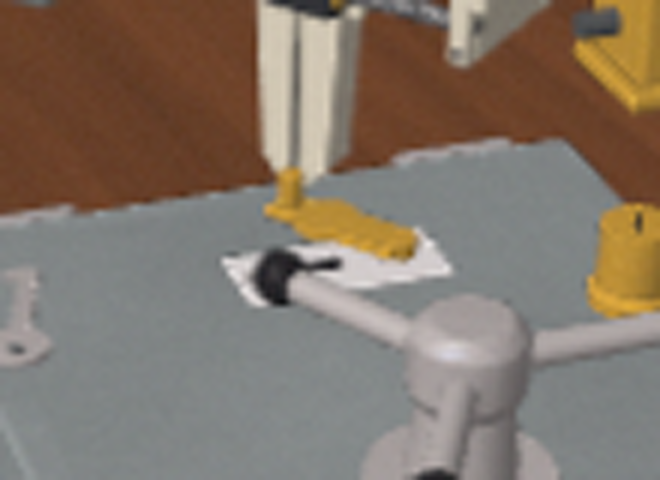

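The cover is following: its stud is at crop (290,190), touching the finger, and still needs about 0.85 rad.

Call:
jog_arm:
  targets:
    - [-0.155, -0.02, 0, 0, 0, -0.5, -1]
    - [-0.155, -0.02, 0, 0, 0, -0.5, -1]
    - [-0.155, -0.02, 0, 0, 0, -0.5, -1]
    - [-0.155, -0.02, 0, 0, 0, -0.5, -1]
    - [-0.155, -0.02, 0, 0, 0, -0.5, -1]
    - [-0.155, -0.02, 0, 0, 0, -0.5, -1]
    - [-0.155, -0.02, 0, 0, 0, -0.5, -1]
    - [-0.155, -0.02, 0, 0, 0, -0.5, -1]
    - [-0.155, -0.02, 0, 0, 0, -0.5, -1]
    - [-0.155, -0.02, 0, 0, 0, -0.5, -1]

```text
time_s: 18.35
ee_pos: [0.5714, 0.0331, 0.1004]
tcp_rot: [[0.399, 0.917, -0.001], [0.917, -0.399, 0.001], [0.0, -0.002, -1.0]]
wrist_force: [-1.1, 2.0, -0.3]
width: 0.0002
grasp_force: 0.6
```

Run:
```python
from h import *
p,d=imaging.grab_frame("side");cv2.imwrite("pics/s5.png",cv2.resize(p[160:220,230:310],None,fx=9,fy=9,interpolation=cv2.INTER_CUBIC))
for n,z in dict(keyhole=.088,cover_pivot=.091,stud=.1015).items():
        for r in nets.place_of("side",n)[:2]: print(n,np.round(r["position"]),round(r["conf"],2),ray("side",r["position"],z)[:2].round(4))
```

```text
keyhole [262. 191.] 0.8 [0.5804 0.0161]
cover_pivot [277. 191.] 0.67 [ 0.609  -0.0032]
cover_pivot [263. 191.] 0.28 [0.5803 0.009 ]
stud [263. 191.] 0.59 [ 0.5714 -0.0047]
stud [253. 186.] 0.57 [0.5606 0.0239]
```

View pics/s5.png

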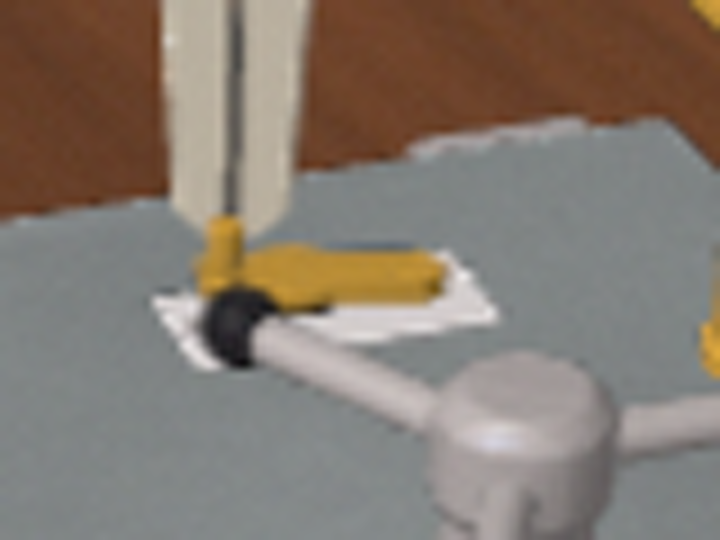

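Call:
jog_arm:
  targets:
    - [-0.155, -0.02, 0, 0, 0, -0.5, -1]
    - [-0.155, -0.02, 0, 0, 0, -0.5, -1]
    - [-0.155, -0.02, 0, 0, 0, -0.5, -1]
    - [-0.155, -0.02, 0, 0, 0, -0.5, -1]
    - [-0.155, -0.02, 0, 0, 0, -0.4, -1]
    - [-0.05, 0, 0, 0, 0, 0, -1]
    - [0, 0, 0, 0, 0, 0, -1]

```text
time_s: 19.25
ee_pos: [0.5656, 0.0174, 0.1006]
tcp_rot: [[0.125, 0.992, -0.0], [0.992, -0.125, -0.0], [-0.0, -0.0, -1.0]]
wrist_force: [-0.2, 0.3, 0.4]
width: 0.0005
grasp_force: 0.1
```

Call:
jog_arm:
  targets:
    - [0.3, 0, 0, 0, 0, 0, -1]
    - [0.5, 0, 0, 0, 0, 0, -1]
    - [0, 0, -1, 0, 0, 0, -1]
    - [0, 0, -1, 0, 0, 0, -1]
    - [0, 0, -1, 0, 0, 0, -1]
    - [1, 0, -1, 0, 0, 0, -1]
    - [1, 0, -1, 0, 0, 0, -1]
    - [1, 0, 0, 0, 0, 0, -1]
    - [1, 0, 0, 0, 0, 0, -1]
    - [1, 0, 0, 0, 0, 0, -1]

```text
time_s: 20.25
ee_pos: [0.5799, 0.1343, 0.201]
tcp_rot: [[0.123, 0.992, 0.001], [0.992, -0.123, 0.0], [0.0, 0.001, -1.0]]
wrist_force: [0.1, 0.9, 0.7]
width: 0.0008
grasp_force: 0.0
```

Call:
jog_arm:
  targets:
    - [1, 0, 0, 0, 0, 0, -1]
    - [1, 0, 0, 0, 0, 0, -1]
    - [1, 0, 0, 0, 0, 0, -1]
    - [1, 0, 0, 0, 0, 0, -1]
    - [1, 0, 0, 0, 0, 0, -1]
    - [1, 0, 0, 0, 0, 0, -1]
    - [0, 0, 0, 0, 0, 0, -1]

```text
time_s: 20.95
ee_pos: [0.5943, 0.2548, 0.2005]
tcp_rot: [[0.12, 0.993, 0.0], [0.993, -0.12, 0.001], [0.001, 0.0, -1.0]]
wrist_force: [1.1, 0.1, 0.5]
width: 0.0005
grasp_force: 0.0
```

Run:
```python
from h import *
ps=[]
for c,(a,b) in dict(top=(112,210),side=(155,220)).items():
    p,d=imaging.grab_frame(c);q=p[130:210,210:310] if c=="top" else p[160:220,230:305]
    ps.append(cv2.resize(q,(600 if c=="top" else 600,290 if c!="top" else 300),interpolation=cv2.INTER_CUBIC) if 0 else cv2.resize(q,None,fx=4.8 if c=="side" else 3.6,fy=4.8 if c=="side" else 3.6,interpolation=cv2.INTER_CUBIC))
    if c=="top": ps[0]=cv2.resize(q,None,fx=4.4,fy=4.4,interpolation=cv2.INTER_CUBIC)
    for n,z in dict(cover_pivot=.091,stud=.1015,flap_middle=.0945,spokes=.133,door=.04).items():
        for r in nets.place_of(c,n)[:2]: print(c,n,np.round(r["position"],1),round(r["conf"],2),ray(c,r["position"],z)[:2].round(4))
h=max(x.shape[0] for x in ps);ps=[cv2.copyMakeBorder(x,0,h-x.shape[0],0,0,cv2.BORDER_CONSTANT) for x in ps]
cv2.imwrite("pics/f1.png",np.hstack(ps)[:600,:800])
```

```text
top cover_pivot [265.8 161.8] 0.89 [ 0.6057 -0.0073]
top flap_middle [293.8 132.1] 0.75 [ 0.6717 -0.0676]
top flap_middle [262.4 174.7] 0.73 [ 5.765e-01 -1.000e-04]
top spokes [331.3 180.8] 0.66 [ 0.5556 -0.1407]
top spokes [423.5 221.5] 0.19 [ 0.4725 -0.3277]
top door [296.2 181.9] 0.7 [ 0.5734 -0.0759]
side cover_pivot [275.2 191.3] 0.75 [ 0.6047 -0.0028]
side stud [255.1 187.5] 0.57 [0.5623 0.016 ]
side stud [213.  203.9] 0.34 [ 0.4482 -0.0094]
side flap_middle [262.5 190.8] 0.63 [0.5764 0.0062]
side spokes [286.7 208.9] 0.87 [ 0.5562 -0.1365]
side spokes [264.6 190.9] 0.53 [ 0.5491 -0.0543]
side door [274.9 231.1] 0.95 [ 0.5646 -0.0793]
side door [260.7 192.5] 0.27 [0.6127 0.0831]
```

View pics/f1.png

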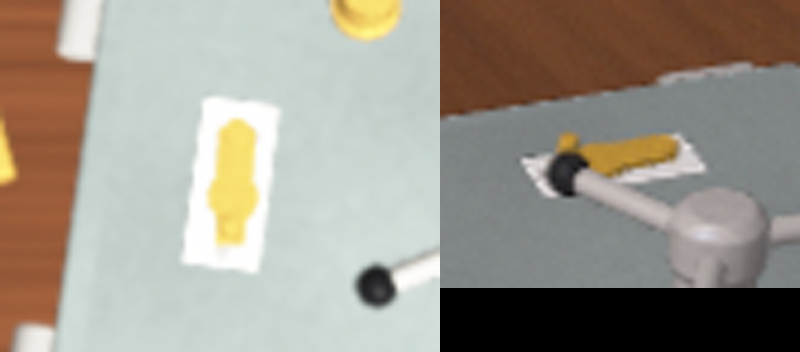

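The top crop shows the cover lying along the keyhole plate. Its widest part is at crop (233,190), against a plate centre line at x≈230, so it is about 1.5 mm off. The handle is at its stop and nothing else has moved.

```bash
python3 -c "
from h import *
print(robot.hand_in())"
```

```text
the job is handed in; nothing more can be done
None
```

I turned the handle clockwise to its stop, with the bolts drawn in, and centred the cover over the keyhole to about 1.5 mm by the camera; neither the door nor anything else appeared to move, and I handed the job in at about 21 s (no verdict was returned).

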